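# Load the inspection station from the roller track

### The job

First lift the station's hood by its bar and swing it back past the point where its spring takes over, so that it stands fully open by itself. Then roll the carton along the free rollers, without lifting it, right up against the end stop. Only then lift it off the rollers, set it down gently, centred and square on the station's raised pad, and let go, with the hood left standing open and the bar of compound, bottle and tin around the work left where they are.

Things in the scene. Friction and masses are not known exactly. Their poses are not given: they have to be found in the camera images.
- carton: closed brown cardboard carton with a paper band round its middle, 60 mm (own x) by 84 mm (own y) by 46 mm high, 0.15 to 0.3 kg. Origin at the centre of its underside, z up. It stands on the rollers with its long side along the track; grip it across its 60 mm width.
- track: aluminium roller track fixed to the counter, 88 mm wide (own x), 316 mm long (own y), with twelve free steel rollers, 20 mm thick, 24 mm apart. Origin at the centre of its underside, z up. Roller tops at z = 40 mm; side rails end 5 mm higher, inner faces at x = +-34 mm: 4 mm play each side of the carton. The end at +y is open; the carton rolls towards -y.
- stop_face (a point): centre of the inner face of the steel end stop plate at the -y end of the track, at roller-top height; axes as the track's, the track runs from here along +y. The plate rises 22 mm above the rollers. The carton is against the stop when its origin is 42 mm from this point along +y.
- station: inspection station fixed to the counter: grey base plate 156 (own x) by 140 (own y) by 14 mm high with a black rubber pad, covered by a white hood hinged on its far (+x) edge. Origin at the centre of its underside on the counter, z up.
- pad_top (a point): centre of the top face of the station's raised pad, 76 mm (x) by 100 mm (y), 24 mm above the counter; axes as the station's. The carton belongs here, its 84 mm side along y (either way round), its underside on this face.
- hood_hinge (a point): middle of the hood's hinge axis, which runs along the station's y, 72 mm behind (+x of) the pad centre and 15 mm above the counter; axes as the station's.
- hood (a joint): opening angle of the hood, rad: 0 closed, 1.6 fully open (standing just past upright, behind the pad). It turns the front edge up and back about the station's +y. Hood 128 deep, 130 wide, 76 mm high, 0.26 kg, with a counterbalance spring: below about 0.5 rad it falls shut, beyond that it swings open by itself and stays; lifting the bar takes about 1 N.
- hood_bar (a point): centre of the hood's steel bar handle, 10 mm thick, 80 mm long along the station's y, held at its two ends 36 mm above the hood's top face, near the front edge; with the hood closed it is 108 mm in front (-x) of the hinge axis and 112 mm above it. It moves with the hood; pinch it across x from above.
- bar_red: bystander: half-wrapped polishing compound bar, 27 x 70 x 22 mm, in front of the work; origin at the centre of its underside. Leave alone.
- bottle: bystander: small upright drip bottle, 41 mm thick, 113 mm high, right of the station; origin at the centre of its underside. Leave alone.
- tin_can: bystander: flat round tin, 64 mm across, 24 mm high, behind the work between track and station; origin at the centre of its underside. Leave alone.

How it is judged:
By the outcome, as a careful person would: the job done as asked, in the order asked, and still so for the second after the job is handed in, with the robot touching nothing.
It also fails if it takes over 69 s, if anything falls off the work surface, if the arm or the gripper's body presses on something with over 40 N, if the wrist force passes 120 N, or if a joint passes its speed limit or range.

### The arm

A 6-joint arm with a two-finger parallel gripper is mounted at the origin on a cart in front of the work surface, level with it; the furniture and walls round the work are solid. World frame = base frame: x ahead of the robot, y to its left, z up, the work surface at z = 0. Lengths are in m, angles in rad, forces in N, time in s.
With the tool pointing down it reaches from about 0.275 to 0.875 m from the base axis. Payload 12.5 kg.
Tool frame: the origin (TCP) lies at the very end of the fingers, on their centre line; the grasp point (between the pads) lies 19 mm behind it; z points along the fingers, y is the line along which they close (so a half turn about z gives the same grasp; the last joint's range is limited). The gripper opens to 85 mm and grips with 20 to 120 N. Pads are 22 mm wide; open, the fingers measure 114 mm over their backs; the gripper's body (76 mm by 85 mm) begins 54 mm behind the grasp point. The pads swing forward as they close: fully open they stand 13 mm farther back than shut.
Start: joints at [-1.21, 0.351, 1.652, -0, 1.139, -0.085], TCP at [0.237, -0.496, 0.231] pointing down, gripper open.
Joint ranges: [-2.75, 2.75], [-0.79, 2.1], [0.01, 2.65], [-1.57, 4.71], [0.07, 3.14], [-2.87, 2.87]. Speed limits (rad/s): [2.22, 2.22, 2.79, 3.14, 3.14, 3.14].

### API

Orientations are given as a 3x3 rotation matrix whose columns are the frame's x, y, z axes.
In Python, from bench import manip gives the robot as it stands. Calls block until the motion is done:
- manip.move_ptp(position, orientation): joint-space move of the TCP to a pose.
- manip.move_l(position, attitude=None, max_speed=0.15): straight line of the TCP; attitude=None keeps the orientation; max_speed is the mean speed in m/s.
- manip.move_j(angles): joint-space move.
- manip.set_gripper(opening, effort=None): opening from 0.0 (shut) to 1.0 (fully open); effort is the grip in N (None keeps the last); returns when the fingers have stopped.
- manip.dwell(seconds).
- manip.inverse_kinematics(position, orientation): joint angles nearest the present ones, or None.
- manip.grab_frame(name): name is "scene" or "top"; returns (picture, depth): 384x512x3 uint8, red, green, blue; 384x512 float32, m along the optical axis (not along the pixel's ray), 0 where there is no reading.
- manip.get_calibration(name): a dict with "camera_matrix" (3x3 intrinsics, pixels), "R" (3x3) and "t" (3): a world point X has camera coordinates R X + t. Camera axes: x right, y down, z forward; pixel columns grow to the right and rows downward; lengths in m; the calibration is good to about 2 mm. A picture is of the moment at which its call begins. get_calibration takes no time and is no camera call.
A pose or a line that the arm cannot do raises manip.Unreachable and nothing moves.
- manip.sign_off(): hands the job in; it is judged then, once.
Trained networks look in the newest picture that a camera, given by its name, has taken for a name from the list of things; names that differ only in an ending like _2 or _b are one class to them, and where a whole thing is asked for, a point or a joint stands for the part that bears it (a point fixed in the world has none). Each returns a list of dicts, best first, with "confidence" (0 to 1); they miss things now and then, are a little off and sometimes report something else, mostly with a low value. They report only what shows in the picture. A call takes as long as a camera call.
- manip.look_for(camera, name): "at" ([x, y, z] in m, in world coordinates, good to about 4 mm: the middle of the surface that is visible of it).
Readings, each from a call of its own:
- manip.current_time(): time.
- manip.current_qpos(): joint angles.
- manip.current_joint_vel(): joint speeds.
- manip.current_joint_torque(): joint torques, N m.
- manip.current_ee_pos(): TCP position.
- manip.current_tcp_rot(): TCP orientation.
- manip.current_force(): force on the tool from outside, world axes, zero at the start.
- manip.current_ft_torque(): the same for the moment, N m.
- manip.current_grip_width(): opening from 0.0 (shut) to 1.0 (fully open).
- manip.current_grip_force(): force on a finger pad.
Only numpy, scipy, OpenCV 4.12 (cv2) and the standard library are available. Lean on these libraries where they do the work, as an engineer would, in place of code of your own. Each camera call takes 0.05 s, during which the arm holds its last target. There are 200 camera calls.

## Working session

There is one attempt and no reset: what is moved stays moved. The work goes in short steps, each a Python script; the robot and the scene stay as the last script left them, time stands still between calls to the robot, and variables do not carry over. Pictures are saved under pics/ and viewed, at most 10 in all, crops included, and the job is handed in when it is done.

```bash
mkdir -p pics; ls
cat > h.py <<'E'
import numpy as np, cv2
from bench import manip as m
def cam(n):
    c=m.get_calibration(n); return np.array(c["camera_matrix"]),np.array(c["R"]),np.array(c["t"])
def cloud(n,d):
    K,R,t=cam(n); v,u=np.mgrid[:d.shape[0],:d.shape[1]]
    P=np.stack([(u-K[0,2])/K[0,0]*d,(v-K[1,2])/K[1,1]*d,d],-1)
    X=(P-t)@R; X[d<=0]=np.nan; return X
def proj(n,X):
    K,R,t=cam(n); p=K@(R@np.array(X)+t); return p[:2]/p[2]
def rot(yaw): # tool down, tool y along yaw dir (cos,sin)
    y=np.array([np.cos(yaw),np.sin(yaw),0]); z=np.array([0,0,-1.]); return np.stack([np.cross(y,z),y,z],1)
E
python3 - <<'E'
from h import *
ims=[]
for n in("scene","top"):
    p,d=m.grab_frame(n); np.savez(f"{n}0.npz",p=p,d=d); cv2.imwrite(f"pics/{n}0.png",p[...,::-1])
    K,R,t=cam(n); print(n,"cam pos",(-R.T@t).round(3),"fwd",R[2].round(2),K[0,0].round(1))
    for k in("carton","track","station","hood_bar","hood","bar_red","bottle","tin_can"):
        try:
            for r in m.look_for(n,k)[:2]: print(k,np.round(r["at"],3),round(r["confidence"],2),proj(n,r["at"]).round())
        except Exception as e: print(k,e)
print(m.current_time(),m.current_tcp_rot().round(2))
E
```

```text
pics
scene cam pos [-0.401  0.946  0.674] fwd [ 0.65 -0.64 -0.41] 482.9
carton [0.469 0.363 0.079] 0.75 [173. 237.]
carton [ 0.438 -0.042  0.08 ] 0.33 [291. 191.]
track [0.46  0.29  0.034] 0.96 [199. 243.]
track [ 0.424 -0.044  0.063] 0.55 [295. 197.]
station [ 0.427 -0.04   0.065] 0.95 [294. 197.]
hood_bar [ 0.432 -0.039  0.077] 0.94 [292. 193.]
hood [ 0.432 -0.041  0.079] 0.66 [293. 192.]
tin_can [0.602 0.108 0.022] 0.58 [217. 207.]
tin_can [0.458 0.291 0.036] 0.15 [199. 243.]
top cam pos [0.433 0.072 1.01 ] fwd [ 0.06 -0.04 -1.  ] 379.6
carton [0.487 0.348 0.084] 0.67 [129. 194.]
track [0.486 0.26  0.037] 0.63 [170. 195.]
hood_bar [ 0.474 -0.076  0.094] 0.92 [305. 199.]
hood [ 0.472 -0.08   0.092] 0.77 [306. 200.]
bar_red [0.382 0.02  0.016] 0.55 [264. 236.]
bar_red [ 0.462 -0.08   0.087] 0.46 [306. 204.]
bottle [ 0.434 -0.248  0.065] 0.85 [371. 216.]
tin_can [0.61  0.097 0.024] 0.74 [234. 149.]
0.9 [[ 0.9   0.43 -0.  ]
 [ 0.43 -0.9  -0.  ]
 [-0.   -0.   -1.  ]]
```

Run:
```python
import cv2
for n in("scene","top"):
    i=cv2.imread(f"pics/{n}0.png"); 
    c=i[110:300,90:400] if n=="scene" else i[120:270,90:400]
    cv2.imwrite(f"pics/{n}0c.png",cv2.resize(c,None,fx=2.5,fy=2.5,interpolation=cv2.INTER_CUBIC))
```

```text
(no output)
```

View pics/scene0c.png

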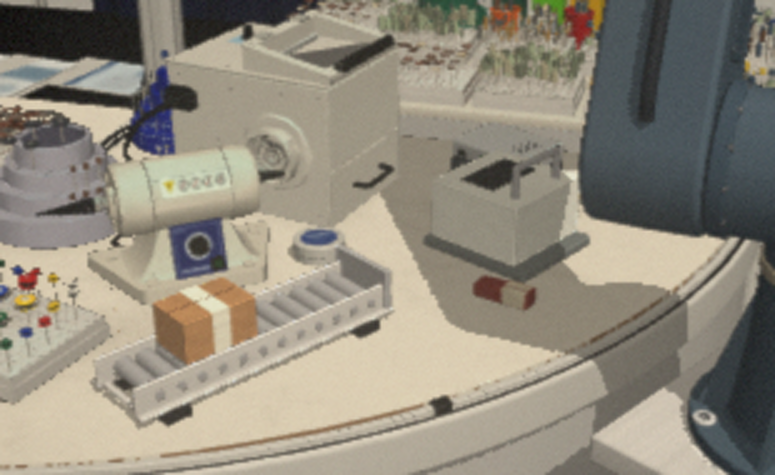

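View pics/top0c.png

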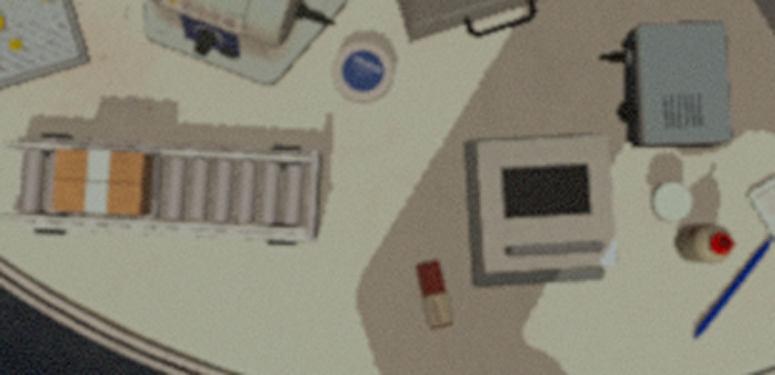

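The scene view shows the carton at the open end of the track, around (173,237), with the stop at about (243,222) and the closed hood at about (292,193). In the top view, the carton is at (129,194), the stop plate at (217,197), the bar at (312,219) and the red compound bar at (264,237). Next I'll measure them from the depth images.

Run:
```python
from h import *
def rect(P):
    c,s,a=cv2.minAreaRect((P[:,:2]*1000).astype(np.float32)); 
    return np.round(c,1),np.round(s,1),round(a,1)
def sl(X,x0,x1,y0,y1,z0,z1,tag):
    P=X.reshape(-1,3); q=P[(P[:,0]>x0)&(P[:,0]<x1)&(P[:,1]>y0)&(P[:,1]<y1)&(P[:,2]>z0)&(P[:,2]<z1)]
    if len(q)>4: print(tag,len(q),rect(q),"mean",q.mean(0).round(4),"med z",np.median(q[:,2]).round(4))
    else: print(tag,len(q))
for n in("top","scene"):
    X=cloud(n,np.load(f"{n}0.npz")["d"]); print(n)
    sl(X,.41,.56,.25,.45,.075,.1,"carton top")
    sl(X,.40,.57,.07,.45,.025,.06,"track")
    sl(X,.41,.56,.08,.16,.052,.075,"stop")
    sl(X,.36,.6,-.2,.05,.08,.1,"hood top")
    sl(X,.33,.6,-.2,.05,.108,.15,"bar")
    sl(X,.34,.6,-.2,.05,.006,.022,"base")
    sl(X,.3,.8,-.1,.6,-.01,.006,"table")
    sl(X,.3,.5,-.01,.06,.012,.04,"red")
```

```text
top
carton top 895 (array([492. , 349.4]), array([84.9, 60. ]), 87.0) mean [0.4919 0.3485 0.0859] med z 0.086
track 2236 (array([488.1, 294.8]), array([313.5,  85.3]), 87.5) mean [0.4871 0.2746 0.0393] med z 0.0388
stop 126 (array([481.4, 144.6]), array([ 9.4, 85.4]), 87.3) mean [0.4803 0.1448 0.0614] med z 0.0618
hood top 2617 (array([471.8, -84.5]), array([127.9, 130.5]), 3.2) mean [ 0.4742 -0.0831  0.0915] med z 0.0915
bar 162 (array([427.7, -86. ]), array([ 9.8, 87.4]), 3.3) mean [ 0.4277 -0.0856  0.1306] med z 0.1309
base 729 (array([470.8, -79.1]), array([192.4, 270.3]), 15.2) mean [ 0.4193 -0.0421  0.0153] med z 0.015
table 27920 (array([550., 250.]), array([700.1, 499.9]), 90.0) mean [ 5.243e-01  2.398e-01 -2.000e-04] med z -0.0002
red 270 (array([379.8,  21.5]), array([69.5, 26.5]), 13.7) mean [0.3797 0.0215 0.0194] med z 0.0195
scene
carton top 550 (array([491.1, 351.8]), array([87.5, 67.6]), 84.9) mean [0.4853 0.3562 0.0841] med z 0.0852
track 2245 (array([485.5, 297.9]), array([307. ,  92.5]), 87.9) mean [0.4771 0.2988 0.0393] med z 0.0386
stop 108 (array([480.5, 147.5]), array([12.3, 91.4]), 87.5) mean [0.478  0.1494 0.0585] med z 0.0592
hood top 831 (array([471.6, -82.5]), array([135.9, 140.7]), 2.6) mean [ 0.4634 -0.0703  0.0899] med z 0.0906
bar 99 (array([425.8, -83.7]), array([11.9, 89.2]), 5.0) mean [ 0.4248 -0.0808  0.1249] med z 0.1271
base 639 (array([454.2, -38.3]), array([180.7, 201.3]), 16.2) mean [ 0.4147 -0.03    0.0139] med z 0.0135
table 12523 (array([550., 250.]), array([700. , 499.9]), 90.0) mean [ 0.4798  0.3038 -0.0009] med z -0.0005
red 147 (array([378.5,  23.3]), array([71.1, 32.2]), 8.4) mean [0.3733 0.0266 0.0183] med z 0.0184
```

```bash
cat >> h.py <<'E'
ts=np.radians(3.2); sx=np.array([np.cos(ts),np.sin(ts),0]); bar0=np.array([.4277,-.0855,.127]); hinge=bar0+.108*sx-[0,0,.112]
def barat(f): return hinge+sx*(-.108*np.cos(f)+.112*np.sin(f))+np.array([0,0,.108*np.sin(f)+.112*np.cos(f)])
GP=np.array([0,0,.019])
def go(p,R,v=.15): m.move_l(list(p),R,max_speed=v)
E
python3 - <<'E'
from h import *
for n in("top","scene"):
    X=cloud(n,np.load(f"{n}0.npz")["d"])
    print(n,"max z (mm), rows x .5..85, cols y .1..-.3")
    for x in np.arange(.52,.86,.03):
        r=[]
        for y in np.arange(.12,-.3,-.03):
            q=X[(abs(X[...,0]-x)<.015)&(abs(X[...,1]-y)<.015)]; r.append(int(1000*q[:,2].max()) if len(q) else -1)
        print(round(x,2),r)
for yaw in(ts,ts+np.pi):
    for f in(0,.4,.8,1.1,1.4,1.6):
        print(f,barat(f).round(3),(lambda q:None if q is None else np.round(q,2))(m.inverse_kinematics(list(barat(f)-GP),rot(yaw))))
    print(m.inverse_kinematics([.492,.3494,.05],rot(yaw-.1)))
E
```

```text
top max z (mm), rows x .5..85, cols y .1..-.3
0.52 [5, 5, 4, 5, 17, 95, 95, 95, 95, 93, 63, 60, 52, 3]
0.55 [5, 3, 5, 3, 13, 17, 16, 13, 94, 93, 66, 66, 66, 66]
0.58 [27, 27, 23, 5, 3, 5, 4, 5, 5, 4, 65, 67, 66, 66]
0.61 [28, 28, 28, 5, 4, 4, 5, 4, 5, 22, 67, 68, 66, 67]
0.64 [115, 27, 198, 217, 220, 51, 49, 4, 4, 30, 66, 67, 67, 67]
0.67 [26, 125, 216, 220, 222, 223, 224, 222, 4, 4, 62, 65, 65, 64]
0.7 [26, 137, 223, 219, 202, 210, 219, 221, 217, 4, 6, 4, 5, 4]
0.73 [108, 197, 226, 203, 201, 201, 201, 220, 218, 4, 7, 5, 4, 3]
0.76 [5, 230, 232, 232, 213, 211, 201, 226, 220, 3, 6, 4, 4, 6]
0.79 [4, 200, 232, 236, 233, 233, 234, 228, -1, -1, 4, 4, 4, 4]
0.82 [198, 200, 200, 200, 201, 234, 235, 232, -1, 2, 5, 4, 4, 4]
0.85 [201, 199, 200, 200, 220, 203, 200, 200, -1, 4, 4, 5, 5, -1]
scene max z (mm), rows x .5..85, cols y .1..-.3
0.52 [-1, -1, 2, 2, 92, 94, 92, 92, 93, 92, -1, -1, 49, 50]
0.55 [-1, -1, 1, 2, 10, 87, 89, -1, 91, 90, -1, 65, 65, 64]
0.58 [26, 25, 4, 3, 3, 2, 2, 0, -1, -1, 61, 65, 64, 64]
0.61 [27, 27, 25, 1, 4, 1, 3, 2, -1, -1, 65, 66, 65, 65]
0.64 [111, 25, 208, 217, 22
[... 673 characters left out ...]
-0.    0.96 -0.29]
1.1 [ 0.586 -0.077  0.162] [-0.21  0.53  1.62 -0.    1.   -0.26]
1.4 [ 0.627 -0.074  0.14 ] [-0.19  0.62  1.52 -0.    1.   -0.25]
1.6 [ 0.65  -0.073  0.12 ] [-0.18  0.68  1.46 -0.    1.   -0.24]
[ 5.40379804e-01  6.75225939e-01  1.63189620e+00 -4.44089210e-16
  8.34470517e-01  5.84529268e-01]
0 [ 0.428 -0.086  0.127] [-0.3   0.34  2.04 -0.    0.76  2.78]
0.4 [ 0.48  -0.083  0.16 ] [-0.27  0.36  1.9  -0.    0.89  2.82]
0.8 [ 0.541 -0.079  0.171] [-0.23  0.44  1.74 -0.    0.96  2.86]
1.1 [ 0.586 -0.077  0.162] None
1.4 [ 0.627 -0.074  0.14 ] None
1.6 [ 0.65  -0.073  0.12 ] None
[ 5.40379804e-01  6.75225939e-01  1.63189620e+00 -4.44089210e-16
  8.34470517e-01 -2.55706339e+00]
```

Run:
```python
from h import *
R=rot(ts)
m.move_ptp(list(bar0+[0,0,.06]),R); m.set_gripper(.5,25)
go(bar0-GP,R,.12); m.set_gripper(0,25)
print("w",m.current_grip_width(),m.current_grip_force(),m.current_time())
if m.current_grip_width()<.03: raise SystemExit
for f in np.arange(.1,.95,.1):
    go(barat(f)-GP,R,.15)
    print(round(f,1),m.current_force().round(1),round(m.current_grip_width(),3))
print(m.current_time())
p,d=m.grab_frame("scene"); cv2.imwrite("pics/s1.png",cv2.resize(p[110:260,200:400,::-1],None,fx=3,fy=3))
```

```text
w 0.10384288598890078 24.71939116716385 4.2583
0.1 [-5.1 -2.6  5.4] 0.108
0.2 [-4.8 -0.2  5.1] 0.107
0.3 [-4.9  2.2  7.5] 0.106
0.4 [-4.2  3.1  8.2] 0.105
0.5 [-2.1  2.6  8.1] 0.104
0.6 [-0.6  3.3  7.1] 0.106
0.7 [-0.2  3.6  7.3] 0.106
0.8 [0.4 3.  6.8] 0.101
0.9 [0.  3.5 6.3] 0.104
6.5083
```

View pics/s1.png

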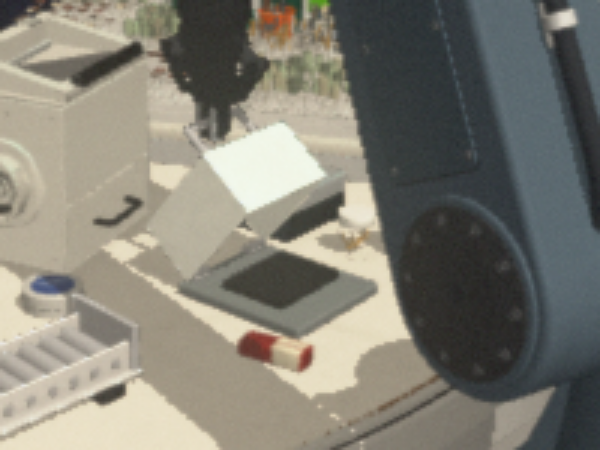

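The hood is lifted to about 0.9 rad, with the bar in the fingers at about (210,130) and the pad exposed at (280,277). Next I'll release it, withdraw and look again.

Run:
```python
from h import *
R=rot(ts); p0=barat(.9)-GP
m.set_gripper(.7); go(p0+[0,0,.09],R,.2)
print(m.current_force().round(1))
tt=np.radians(-2.8)
m.move_ptp([.45,.18,.25],rot(tt)); m.dwell(.5)
for n in("scene","top"):
    p,d=m.grab_frame(n); np.savez(f"{n}2.npz",p=p,d=d)
    X=cloud(n,d).reshape(-1,3)
    def s(x0,x1,y0,y1,z0,z1,tag):
        q=X[(X[:,0]>x0)&(X[:,0]<x1)&(X[:,1]>y0)&(X[:,1]<y1)&(X[:,2]>z0)&(X[:,2]<z1)]
        if len(q)>4:
            c,w,a=cv2.minAreaRect((q[:,:2]*1000).astype(np.float32)); print(n,tag,len(q),np.round(c,1),np.round(w,1),round(a,1),np.median(q,0).round(4))
    s(.38,.525,-.17,0,.0205,.03,"pad"); s(.36,.535,-.18,.01,.009,.03,"base+pad"); s(.52,.66,-.17,0,.03,.2,"hood")
    s(.41,.56,.25,.45,.075,.1,"carton")
print(m.current_time())
a=np.load("top2.npz")["p"][120:270,90:400,::-1];b=np.load("scene2.npz")["p"][120:270,90:400,::-1]
cv2.imwrite("pics/2.png",cv2.resize(np.vstack([a,b]),None,fx=2,fy=2))
```

```text
[-0.3 -0.6 -0.1]
scene pad 373 [473.3 -77.6] [101.3 115.6] 2.1 [ 0.46   -0.0784  0.0236]
scene base+pad 1042 [463.5 -80.9] [152.3 146.5] 4.2 [ 0.4489 -0.0656  0.0151]
scene hood 1644 [598.8 -85.8] [128.7 162.9] 3.0 [ 0.5769 -0.0668  0.0916]
scene carton 541 [489.9 352.2] [86.5 64.8] 87.3 [0.4836 0.3561 0.0854]
top pad 1081 [448.6 -86. ] [106.2 100.3] 3.2 [ 0.4629 -0.0851  0.0243]
top base+pad 2904 [448.4 -73.8] [173.1 165.5] 0.2 [ 0.4628 -0.0824  0.0159]
top hood 2267 [599.9 -76.8] [125.9 131.4] 3.2 [ 0.582  -0.0724  0.1414]
9.375
```

View pics/2.png

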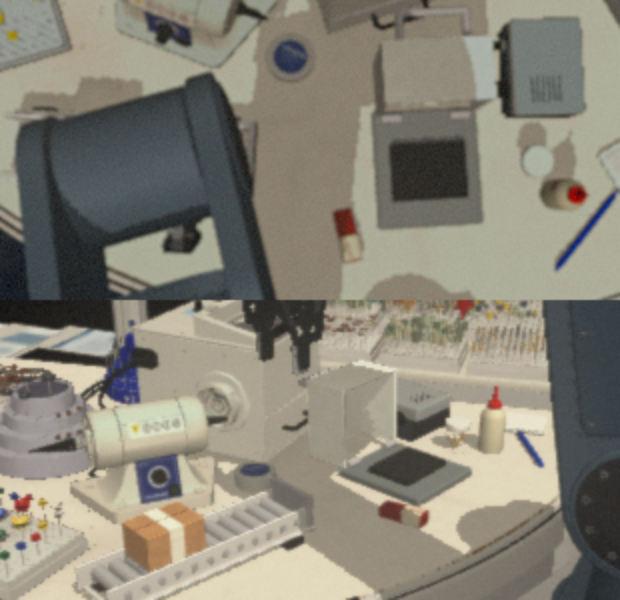

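Run:
```python
from h import *
z=np.load("top2.npz"); X=cloud("top",z["d"]); P=z["p"]
mk=(P.max(-1)<75)&(X[...,0]>.39)&(X[...,0]<.53)&(X[...,1]>-.16)&(X[...,1]<-.01)&(X[...,2]<.035)
q=X[mk]; print("pad",mk.sum(),[np.round(v,1) for v in cv2.minAreaRect((q[:,:2]*1000).astype(np.float32))],q.mean(0).round(4))
tt=np.radians(-2.83); R=rot(tt); u=np.array([np.sin(tt),-np.cos(tt),0])  # towards -y of track
c=np.array([.492,.3492,.050]); m.set_gripper(1.0)
m.move_ptp([c[0],c[1],.17],R); go(c,R,.12); print("F0",m.current_force().round(1))
m.set_gripper(0,30); print("w",m.current_grip_width()*85,m.current_force().round(1))
F0=m.current_force()
go(c+u*.148,R,.08); print(m.current_force().round(1),m.current_time())
s=.148
while s<.175:
    s+=.0015; go(c+u*s,R,.03); f=(m.current_force()-F0)@u
    print(round(s,4),round(f,1),m.current_ee_pos().round(4))
    if f<-6: break
print(m.current_force().round(1),m.current_time())
for n in("scene","top"):
    p,d=m.grab_frame(n); np.savez(f"{n}3.npz",p=p,d=d)
a=np.load("top3.npz")["p"][120:270,90:400,::-1];b=np.load("scene3.npz")["p"][120:270,90:400,::-1]
cv2.imwrite("pics/3.png",cv2.resize(np.vstack([a,b]),None,fx=2,fy=2))
```

```text
pad 1107 [array([464.4, -86.8]), array([ 77.7, 101.8]), np.float64(3.4)] [ 0.464  -0.0853  0.0241]
F0 [-0.3 -0.9  0. ]
w 59.356763956423414 [-1.9 -0.2  6. ]
[-1.3  0.1  6.4] 14.05
0.1495 0.3 [0.4852 0.2    0.0507]
0.151 0.0 [0.4851 0.1985 0.0507]
0.1525 -1.0 [0.485  0.197  0.0507]
0.154 -0.1 [0.485  0.1955 0.0507]
0.1555 0.0 [0.4849 0.194  0.0507]
0.157 0.4 [0.4848 0.1925 0.0507]
0.1585 -0.4 [0.4847 0.191  0.0507]
0.16 -8.1 [0.4848 0.1904 0.0507]
[0.  7.8 3.5] 16.05
```

View pics/3.png

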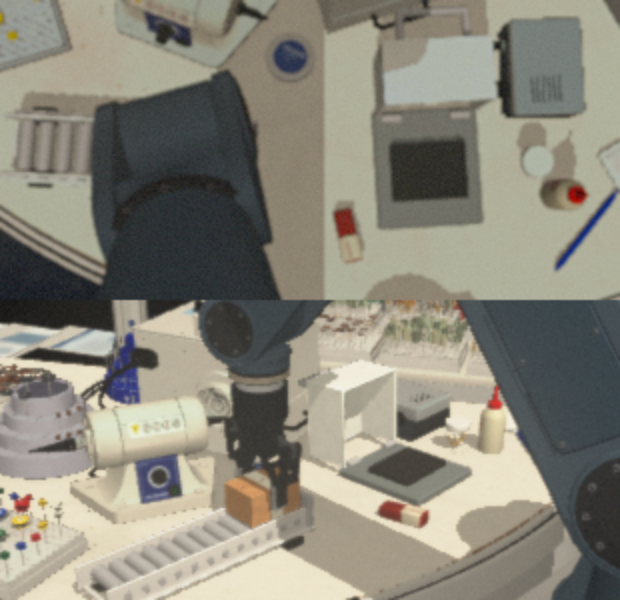

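Run:
```python
from h import *
m.dwell(.3)
e=m.current_ee_pos(); R0=m.current_tcp_rot()
m.set_gripper(0,40)
go([e[0],e[1]+.001,e[2]+.02],R0,.05); go([e[0],e[1]+.001,.14],R0,.12)
m.dwell(.2); F0=m.current_force(); print("lift",F0.round(1),m.current_grip_width()*85)
R=rot(np.radians(3.3)); P=np.array([.464,-.0852,0])
go(P+[0,0,.14],R,.12); go(P+[0,0,.043],R,.08)
m.dwell(.2); F0=m.current_force(); z=.043
while z>.030:
    z-=.001; go(P+[0,0,z],R,.02); f=m.current_force()[2]-F0[2]
    if f>2.5: break
print("z",m.current_ee_pos().round(4),m.current_force().round(1),round(f,1),m.current_time())
p,d=m.grab_frame("scene"); cv2.imwrite("pics/4.png",cv2.resize(p[120:270,200:400,::-1],None,fx=3,fy=3))
```

```text
lift [ 0.7 -1.1 -2.4] 59.11349409768431
z [ 0.464  -0.0852  0.0348] [-5.1  1.4 13.2] 16.2 24.425
```

View pics/4.png

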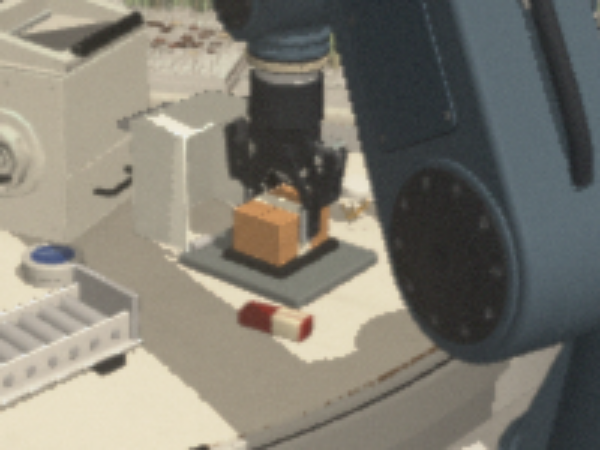

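The carton is sitting on the pad at about (280,225), with the hood standing behind it. I'll ease the pressure, release, withdraw and measure.

Run:
```python
from h import *
R=rot(np.radians(3.3)); P=np.array([.464,-.0852,0])
go(P+[0,0,.0353],R,.02); print(m.current_force().round(1))
m.set_gripper(.85); go(P+[0,0,.14],R,.1)
m.move_ptp([.40,.22,.25],R); m.dwell(.5)
for n in("scene","top"):
    p,d=m.grab_frame(n); np.savez(f"{n}5.npz",p=p,d=d); X=cloud(n,d)
    for tag,(x0,x1,z0,z1) in dict(carton=(.38,.53,.06,.08),pad=(.39,.53,.0205,.03),hood=(.535,.66,.03,.2)).items():
        q=X[(X[...,0]>x0)&(X[...,0]<x1)&(X[...,1]>-.17)&(X[...,1]<0)&(X[...,2]>z0)&(X[...,2]<z1)]
        print(n,tag,len(q),[np.round(v,1) for v in cv2.minAreaRect((q[:,:2]*1000).astype(np.float32))],np.median(q,0).round(4))
    for k in("bar_red","bottle","tin_can"):
        r=m.look_for(n,k)[:1]
        if r: print(k,np.round(r[0]["at"],3),round(r[0]["confidence"],2))
print(m.current_time())
a=np.load("top5.npz")["p"][120:270,200:400,::-1];b=np.load("scene5.npz")["p"][120:270,200:400,::-1]
cv2.imwrite("pics/5.png",cv2.resize(np.hstack([a,b]),None,fx=2,fy=2))
```

```text
[-0.5  1.  -2. ]
scene carton 314 [array([464.5, -81.9]), array([66.9, 89.7]), np.float64(3.1)] [ 0.4586 -0.0742  0.0692]
scene pad 159 [array([477.2, -81.6]), array([111. , 104.9]), np.float64(2.9)] [ 0.4367 -0.047   0.0237]
scene hood 1557 [array([599.8, -87. ]), array([124.9, 163.5]), np.float64(1.7)] [ 0.5763 -0.0778  0.0893]
bar_red [0.369 0.03  0.018] 0.65
bottle [ 0.427 -0.244  0.041] 0.81
tin_can [0.602 0.108 0.022] 0.52
top carton 815 [array([464.7, -84.4]), array([60.2, 84.3]), np.float64(3.3)] [ 0.464  -0.0832  0.0702]
top pad 266 [array([478.8, -80.7]), array([107.5, 102. ]), np.float64(4.7)] [ 0.4419 -0.0631  0.0241]
top hood 2260 [array([600.9, -90.8]), array([124.8, 160.6]), np.float64(2.3)] [ 0.5821 -0.0724  0.1414]
bar_red [0.384 0.021 0.016] 0.61
bottle [ 0.434 -0.247  0.066] 0.65
tin_can [0.613 0.099 0.026] 0.96
28.3583
```

View pics/5.png

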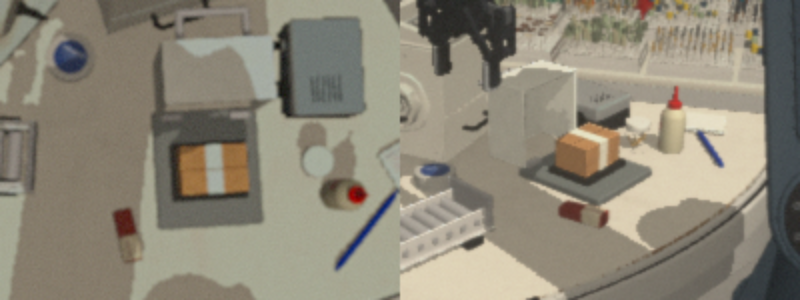

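In both views the carton is centred to about 1 mm and square on the pad. The hood stands open and the bystanders haven't moved.

```bash
python3 -c "
from h import *
print(m.sign_off())"
```

```text
the job is handed in; nothing more can be done
None
```

The job is handed in at about 28 s: the hood stands open, the carton was rolled against the stop and then set within about 1 mm of the pad's centre and square to it, and the compound bar, bottle and tin are where they were.

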